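Measuring cups onto the drip rack in order of size

TASK

Put the four rinsed measuring cups, mouth down as they are, on the drip rack to dry: lined up in order of size, each over the wire former of its own size, from the smallest cup at the spout end to the largest on the tallest former. Each must sit with its rim flat on the tray's ribs; leave the dropper bottle, the tin and the timer where they stand.

Things in the scene. Friction and masses are not known exactly. Their poses are not given: they have to be found in the camera images.
- rack: Fixed white drip rack: ribbed tray 330 x 104 mm, lip 14 mm high, small spout at one end; along its middle four formers 78 mm apart, each two crossed upside-down U hoops of 5 mm dark steel wire, rising in size. Origin: centre of the tray's underside; z up; x along the row, spout and smallest former at -x, tallest at +x. Rib tops, where the cups' rims rest, at z = 9 mm.
- cup_35: The smallest of four round stainless steel measuring cups, slightly tapered, standing mouth down: 32 mm across at the closed end, 39 mm over the rolled rim, 38 mm tall, inside depth 35 mm, 30 g. Origin: centre of the rim, its underside as it stands; z up. Its former is at rack x = -117 mm, y = 0, 12 mm across, 28 mm high above the ribs: 7 mm spare above, about 10 mm play all round.
- cup_45: The second smallest of four round stainless steel measuring cups, slightly tapered, standing mouth down: 40 mm across at the closed end, 49 mm over the rolled rim, 52 mm tall, inside depth 49 mm, 45 g. Origin: centre of the rim, its underside as it stands; z up. Its former is at rack x = -39 mm, y = 0, 22 mm across, 42 mm high above the ribs: 7 mm spare above, about 10 mm play all round.
- cup_55: The second largest of four round stainless steel measuring cups, slightly tapered, standing mouth down: 49 mm across at the closed end, 58 mm over the rolled rim, 66 mm tall, inside depth 63 mm, 60 g. Origin: centre of the rim, its underside as it stands; z up. Its former is at rack x = +39 mm, y = 0, 31 mm across, 56 mm high above the ribs: 7 mm spare above, about 10 mm play all round.
- cup_65: The largest of four round stainless steel measuring cups, slightly tapered, standing mouth down: 58 mm across at the closed end, 67 mm over the rolled rim, 80 mm tall, inside depth 77 mm, 80 g. Origin: centre of the rim, its underside as it stands; z up. Its former is at rack x = +117 mm, y = 0, 40 mm across, 70 mm high above the ribs: 7 mm spare above, about 10 mm play all round.
- dropper: Brown dropper bottle with a black rubber top, 33 mm across, 102 mm tall, standing; bystander. Origin at the centre of its underside.
- tin: Round polish tin, white with a tan lid, 65 mm across, 29 mm tall; bystander. Origin at the centre of its underside.
- timer: Round wind-up timer, cream base with a taupe dial on top, 65 mm across, 49 mm tall; bystander. Origin at the centre of its underside.
Not all that is in view belongs to the job. What is shaped like the cup_55 but yellow is not meant.

How it is judged:
By the outcome, as a careful person would: the job done as asked, in the order asked, and still so for the second after the job is handed in, with the robot touching nothing.
It also fails if it takes over 104 s, if anything falls off the work surface, if the arm or the gripper's body presses on something with over 40 N, if the wrist force passes 120 N, or if a joint passes its speed limit or range.

ROBOT

A 6-joint arm with a two-finger parallel gripper is mounted at the origin on a cart in front of the work surface, level with it; the furniture and walls round the work are solid. World frame = base frame: x ahead of the robot, y to its left, z up, the work surface at z = 0. Lengths are in m, angles in rad, forces in N, time in s.
With the tool pointing down it reaches from about 0.35 to 0.85 m from the base axis. Payload 8.1 kg.
Tool frame: the origin (TCP) lies between the finger pads; the fingertips stand 11 mm ahead of it and the grasp point (between the pads) lies 8 mm behind it (tips_ahead is the z of the fingertips in the tool frame, in m); z points along the fingers, y is the line along which they close (so a half turn about z gives the same grasp; the last joint's range is limited). The gripper opens to 93 mm and grips with 3 to 60 N. Pads are 15 mm wide; open, the fingers measure 128 mm over their backs; the gripper's body (75 mm by 188 mm) begins 65 mm behind the grasp point.
Start: joints at [-1.413, 0.13, 1.488, -0, 1.523, -0.085], TCP at [0.144, -0.582, 0.196] pointing down, gripper open.
Joint ranges: [-2.96, 2.96], [-0.89, 2.26], [0.02, 2.5], [-1.34, 4.48], [0, 2.73], [-2.66, 2.66]. Speed limits (rad/s): [2.39, 2.39, 2.79, 3.14, 3.14, 3.14].

INTERFACE

Orientations are given as a rotation vector (axis times angle).
In Python, from plant import read_state, read_camera, close_job, tips_ahead gives the robot as it stands. The module is installed in compiled form; this text tells all that it offers.
- The arm moves only by the tool move_arm, never from a script. Its argument "plan" is a list of rows, each a list of 7 numbers: the turn, a rotation vector about the tool's x, y, z in units of 6 degrees (1.0 is 6 degrees), then the shift along the tool's x, y, z in units of 25 mm (1.0 is 25 mm), then the finger opening in mm, from 0 to 93. A call has exactly 10 rows; each row shifts and turns the commanded pose from where the row before left it, along the tool's axes as they then stand; what a row does not reach is not made up. A row lasts 1/10 s, in which the tool goes at most 50 mm and 8.59 degrees, less where a joint would pass 70% of its speed; a pose out of reach is approached as far as the arm can. A call is refused whole if a number of a shift passes 1 or a number of a turn 1, either way. A call with a gripper value outside its range is refused whole. The fingers move at their own pace and stop on an object; "force" is the grip in N (left out, the last holds). Time passes only in rows, so rows that do not move let the fingers close, or fill a call up. It gives the time, the measured TCP pose, the force, the opening and the grip force at its end, in the units of the state.
- read_state(): the state, without advancing time (a new reading comes with each control period).
- read_camera(name): name is "scene" or "top"; returns a dict with "frame" (400x640x3 uint8, red, green, blue), "z_map" (400x640 float32, m along the optical axis (not along the pixel's ray), 0 where there is no reading), "fx", "fy", "cx", "cy" (pixels), "rvec" (rotation vector, rad) and "tvec" (3), from world to camera coordinates, as OpenCV has them. Camera axes: x right, y down, z forward; pixel columns grow to the right and rows downward; lengths in m; the calibration is good to about 2 mm. A picture is of the moment at which its call begins.
- close_job(): hands the job in; it is judged then, once.
The state is a dict: "t": time; "q": joint angles; "dq": joint speeds; "joint_torque": joint torques, N m; "tool_pos": TCP position; "orientation": TCP orientation; "force": force on the tool from outside, world axes, zero at the start; "wrist_torque": the same for the moment, N m; "opening": finger opening in m; "gripper_force": force on a finger pad.
Only numpy, scipy, OpenCV 4.12 (cv2) and the standard library are available. Lean on these libraries where they do the work, as an engineer would, in place of code of your own. Each camera call takes 0.05 s, during which the arm holds its last target. There are 200 camera calls.

## Working session

There is one attempt and no reset: what is moved stays moved. The work goes in short steps, Python scripts to look and compute and a tool call to move; the robot and the scene stay as the last step left them, time stands still between calls to the robot, and variables do not carry over. Pictures are saved under pics/ and viewed, at most 14 in all, crops included, and the job is handed in when it is done.

Besides the shell and the picture viewer there is one more tool, called after "Emit:" as name(argument=value, ...) on one line, values as JSON. move_arm: Moves the arm, as the interface text tells. Its arguments: {"type":"object","properties":{"plan":{"type":"array","items":{"type":"array","items":{"type":"number"}}},"force":{"type":"number"}},"required":["plan"]}

```bash
mkdir -p pics
cat > h.py <<'E'
import numpy as np, cv2
from plant import read_state, read_camera
def cam(n):
    c=read_camera(n); R=cv2.Rodrigues(np.array(c["rvec"],float))[0]; t=np.array(c["tvec"],float).ravel()
    v,u=np.mgrid[0:400,0:640]; z=c["z_map"]
    P=np.stack([(u-c["cx"])/c["fx"]*z,(v-c["cy"])/c["fy"]*z,z],-1)
    W=(P-t)@R; W[z==0]=np.nan
    return c["frame"],W
def save(f,n): cv2.imwrite("pics/"+n,f[...,::-1])
E
python3 - <<'E'
from h import *
for n in("top","scene"):
    f,W=cam(n); save(f,n+"1.png"); np.save(n+".npy",W); print(n,np.nanmin(W,(0,1)),np.nanmax(W,(0,1)))
s=read_state();print(s)
E
```

```text
top [-0.3001655 -1.4233994 -0.9168278] [0.82264676 0.66617691 0.68462187]
scene [-0.69210728 -2.01831436 -0.91469826] [0.82759452 0.66170732 0.71686274]
{'t': 0.1, 'q': array([-1.41344808e+00,  1.31092016e-01,  1.48917700e+00,  3.30066039e-05,
        1.52302551e+00, -8.53860076e-02]), 'dq': array([ 0.0009067 , -0.00187847, -0.00232173, -0.00021859, -0.00036999,
        0.00253912]), 'joint_torque': array([ 7.43573364e-04, -5.61344433e+01, -4.93094480e+01,  7.70586147e-02,
        2.90650944e-02, -7.85851989e-05]), 'tool_pos': array([ 0.1441683 , -0.58183926,  0.19458495]), 'orientation': array([-3.11679410e+00, -3.80142158e-01,  4.43918267e-05]), 'force': array([ 0.06635124, -0.00837325,  0.59218286]), 'wrist_torque': array([-0.00206616,  0.04686296, -0.02522403]), 'gripper_force': 0.0, 'opening': 0.09291464061432829}
```

View pics/top1.png

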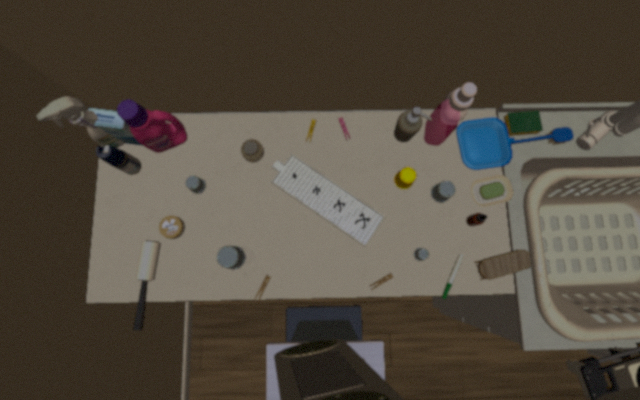

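View pics/scene1.png

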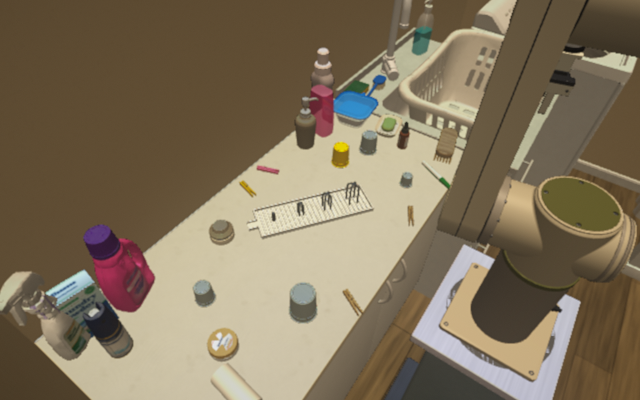

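The top view shows the rack with its spout at (277,165) and tallest former at (363,221). Grey cups are at (194,184), (229,257), (444,191) and (422,254), and the yellow decoy is at (406,177). The dropper is at (477,219), the timer at (252,150) and the tin at (171,227).

Run:
```python
from h import *
W=np.load("top.npy")
def blob(name,u,v,r=22):
    w=W[v-r:v+r,u-r:u+r].reshape(-1,3); w=w[np.isfinite(w[:,2])]
    h=np.percentile(w[w[:,2]>0.012][:,2],90) if (w[:,2]>.012).sum()>5 else 0
    p=w[(w[:,2]>h-.006)&(w[:,2]<h+.006)]
    (c,rad)=cv2.minEnclosingCircle(p[:,:2].astype(np.float32))
    print(name,"h %.3f"%np.median(p[:,2]),"ctr",np.round(c,4),"mid",np.round((p[:,:2].max(0)+p[:,:2].min(0))/2,4),"d %.3f"%(2*rad),len(p))
for a in [("A",194,184,14),("B",229,257,16),("C",444,191,16),("D",422,254,14),("yel",406,177,16),("drop",477,219,14),("tin",171,227,18),("timer",252,150,18)]: blob(*a)
# rack: lip points and formers
w=W[140:255,265:395].reshape(-1,3); w=w[np.isfinite(w[:,2])]
m=(w[:,2]>.006)&(w[:,2]<.02); p=w[m]
r=cv2.minAreaRect(p[:,:2].astype(np.float32)); print("rack",r,np.median(p[:,2])); print(cv2.boxPoints(r))
for lo,hi in((.03,.1),):
    q=w[(w[:,2]>lo)&(w[:,2]<hi)]; print(len(q))
    for i in range(0,len(q)): print(np.round(q[i],3).tolist(),end=' ') if len(q)<80 else None
print("table z",np.nanmedian(W[200:220,220:250,2]))
```

```text
A h 0.051 ctr [0.5911 0.3607] mid [0.5916 0.3608] d 0.040 147
B h 0.079 ctr [0.3832 0.2525] mid [0.3832 0.2524] d 0.057 358
C h 0.065 ctr [ 0.557  -0.3457] mid [ 0.5574 -0.3451] d 0.049 225
D h 0.037 ctr [ 0.3813 -0.2744] mid [ 0.3816 -0.2746] d 0.031 94
yel h 0.064 ctr [ 0.5989 -0.2395] mid [ 0.5992 -0.2398] d 0.048 224
drop h 0.094 ctr [ 0.4735 -0.43  ] mid [ 0.474  -0.4295] d 0.013 19
tin h 0.028 ctr [0.4623 0.435 ] mid [0.4625 0.4303] d 0.090 417
timer h 0.046 ctr [0.6902 0.2007] mid [0.689  0.2009] d 0.042 152
rack ((0.5734140872955322, -0.023841440677642822), (0.40170571208000183, 0.2316662222146988), 67.07686614990234) 0.008631203951164398
[[ 0.38849714 -0.16371608]
 [ 0.60186833 -0.2539491 ]
 [ 0.75833106  0.1160332 ]
 [ 0.54495984  0.20626622]]
139
table z -0.0012707236706133633
```

Run:
```python
from h import *
for n in("top","scene"):
    W=np.load(n+".npy")
    m=((W[...,2]>.004)&(W[...,2]<.08)).astype(np.uint8)
    k,L,S,C=cv2.connectedComponentsWithStats(m)
    # component containing rack centre
    d=np.linalg.norm(np.nan_to_num(W[...,:2],nan=9)-[.54,-.02],axis=-1)+(m==0)*9
    l=L.flat[np.argmin(d)]; p=W[L==l]
    q=p[p[:,2]<.02]; c=q[:,:2].astype(np.float32)
    r=cv2.minAreaRect(c); print(n,len(q),r,cv2.boxPoints(r).round(4).tolist())
    # formers: along row
    a0=np.array([.633,.128]);
    f=p[(p[:,2]>.02)]
    mu=c.mean(0); ev=np.linalg.svd(c-mu,full_matrices=False)[2][0]; ev=ev*np.sign(-ev[1]); nv=np.array([-ev[1],ev[0]])
    print("mean",mu,"axis",ev,np.degrees(np.arctan2(ev[1],ev[0])))
    s=(c-mu)@ev; t=(c-mu)@nv
    print("s range",s.min(),s.max(),"t pct",np.percentile(t,[0,1,99,100]))
    fs=(f[:,:2]-mu)@ev; ft=(f[:,:2]-mu)@nv
    for x in(-117,-39,39,117):
        g=abs(fs-x/1000)<.035
        if g.sum(): print(x,g.sum(),"s",fs[g].min().round(4),fs[g].max().round(4),"t",ft[g].min().round(4),ft[g].max().round(4),"z",f[g,2].max().round(4))
```

```text
top 2559 ((0.5520579814910889, -0.006218135356903076), (0.35568663477897644, 0.10856004804372787), 53.74517059326172) [[0.40310001373291016, -0.11749999970197678], [0.49070000648498535, -0.18170000612735748], [0.7009999752044678, 0.10509999841451645], [0.6134999990463257, 0.16930000483989716]]
mean [ 0.5453568  -0.01511848] axis [-0.5832533 -0.8122903] -125.679695
s range -0.18911064 0.16651943 t pct [-0.05502877 -0.05230077  0.05088266  0.05488754]
-117 14 s -0.119 -0.0847 t -0.051 0.0038 z 0.0376
-39 31 s -0.0449 -0.0288 t -0.0092 0.0064 z 0.0522
39 48 s 0.0295 0.0519 t -0.0122 0.0095 z 0.0644
117 63 s 0.104 0.1327 t -0.0153 0.0128 z 0.0784
scene 2867 ((0.5549426078796387, -0.00606381893157959), (0.3580752909183502, 0.11738470196723938), 55.09757995605469) [[0.4043999910354614, -0.1193000003695488], [0.5005999803543091, -0.18649999797344208], [0.7055000066757202, 0.10719999670982361], [0.6092000007629395, 0.17440000176429749]]
mean [ 5.5139840e-01 -4.7132667e-04] axis [-0.6004974 -0.7996267] -126.90553
s range -0.17668203 0.18010539 t pct [-0.05483612 -0.05152211  0.05524694  0.06469547]
-117 21 s -0.1075 -0.0975 t -0.0054 0.0048 z 0.0377
-39 57 s -0.0334 -0.016 t -0.0083 0.0118 z 0.0514
39 84 s 0.0411 0.0649 t -0.0111 0.017 z 0.0672
117 116 s 0.1153 0.146 t -0.0097 0.0234 z 0.0795
```

Cups: D is 35, A is 45, C is 55 and B is 65, and heights and diameters match the sizes given. Rack origin is about (0.544,-0.015), with the row axis at -125.6°. I'll keep one fixed yaw, with tool y square to the row.

```bash
cat > go.py <<'E'
import sys
from h import *
from scipy.spatial.transform import Rotation as Ro
CUP={35:(.3815,-.2745),45:(.5913,.3608),55:(.557,-.3455),65:(.3832,.2525)}
O=np.array([.5442,-.0148]); a=np.radians(-125.6); ev=np.array([np.cos(a),np.sin(a)])
SL={35:O-.117*ev,45:O-.039*ev,55:O+.039*ev,65:O+.117*ev}
def go(*targets):
    s=read_state(); p=s["tool_pos"]; R=Ro.from_rotvec(s["orientation"])
    T=Ro.from_matrix(np.column_stack([np.r_[-ev,0],[-ev[1],ev[0],0],[0,0,-1]]))
    print("t %.1f"%s["t"],"pos",p.round(4),"turn units",((R.inv()*T).as_rotvec(degrees=True)/6).round(2),"open %.4f"%s["opening"],"grip %.1f"%s["gripper_force"],"F",s["force"].round(1))
    for q in targets:
        print(np.round(q,4),"shift",(R.inv().apply(np.array(q)-p)/.025).round(2)); p=np.array(q); R=T
E
echo
```

```text
(no output)
```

Emit:
move_arm(plan=[[0,0,-0.96,1,0,0,60],[0,0,-0.96,1,0,0,60],[0,0,-0.96,1,0,0,60],[0,0,-0.96,1,0,0,60],[0,0,-0.96,1,0,0,60],[0,0,-0.96,1,0,0,60],[0,0,-0.96,1,0,0,60],[0,0,0,1,0,0,60],[0,0,0,1,0,0,60],[0,0,0,0,0,0,60]], force=12)

```text
t: 1.1
tool_pos: [0.3217, -0.4507, 0.1951]
orientation: [-2.793, -1.435, -0.001]
force: [0.4, -0.6, -0.4]
opening: 0.0601
gripper_force: 0.0
```

```bash
python3 -c "
from go import *
go((*CUP[35],.12),(*CUP[35],.02))"
```

```text
t 1.1 pos [ 0.3217 -0.4507  0.1951] turn units [-0.01 -0.01 -0.  ] open 0.0601 grip 0.0 F [ 0.4 -0.6 -0.4]
[ 0.3815 -0.2745  0.12  ] shift [ 7.12 -2.16  3.01]
[ 0.3815 -0.2745  0.02  ] shift [0. 0. 4.]
```

Emit:
move_arm(plan=[[0,0,0,0.89,-0.27,0.38,60],[0,0,0,0.89,-0.27,0.38,60],[0,0,0,0.89,-0.27,0.38,60],[0,0,0,0.89,-0.27,0.38,60],[0,0,0,0.89,-0.27,0.38,60],[0,0,0,0.89,-0.27,0.38,60],[0,0,0,0.89,-0.27,0.38,60],[0,0,0,0.89,-0.27,0.38,60],[0,0,0,0,0,0.6,60],[0,0,0,0,0,0,60]])

```text
t: 2.1
tool_pos: [0.379, -0.2764, 0.1021]
orientation: [-2.793, -1.432, 0.003]
force: [-0.7, 0.0, -0.4]
opening: 0.06
gripper_force: 0.0
```

```bash
python3 -c "
from go import *
go((*CUP[35],.02),(*CUP[35],.15),(*SL[35],.15),(*SL[35],.029))"
```

```text
t 2.1 pos [ 0.379  -0.2764  0.1021] turn units [-0.03  0.   -0.02] open 0.0600 grip 0.0 F [-0.7  0.  -0.4]
[ 0.3815 -0.2745  0.02  ] shift [0.12 0.05 3.28]
[ 0.3815 -0.2745  0.15  ] shift [ 0.   0.  -5.2]
[0.6123 0.0803 0.15  ] shift [16.91 -0.76  0.  ]
[0.6123 0.0803 0.029 ] shift [0.   0.   4.84]
```

Emit:
move_arm(plan=[[0,0,0,0.12,0.05,0.7,60],[0,0,0,0,0,0.7,60],[0,0,0,0,0,0.7,60],[0,0,0,0,0,0.7,60],[0,0,0,0,0,0.45,60],[0,0,0,0,0,0,45],[0,0,0,0,0,0,28],[0,0,0,0,0,0,28],[0,0,0,0,0,0,28],[0,0,0,0,0,0,28]], force=12)

```text
t: 3.1
tool_pos: [0.3837, -0.2757, 0.024]
orientation: [2.795, 1.431, 0.001]
force: [0.1, -0.5, -0.5]
opening: 0.0288
gripper_force: 0.0
```

Emit:
move_arm(plan=[[0,0,0,0,0,0,28],[0,0,0,0,0,-0.5,28],[0,0,0,0,0,-0.8,28],[0,0,0,0,0,-0.8,28],[0,0,0,0,0,-0.8,28],[0,0,0,0,0,-0.8,28],[0,0,0,0,0,-0.8,28],[0,0,0,0,0,-0.7,28],[0,0,0,0,0,0,28],[0,0,0,0,0,0,28]])

```text
t: 4.1
tool_pos: [0.3834, -0.2755, 0.1537]
orientation: [2.795, 1.431, 0.001]
force: [0.3, -0.0, -0.4]
opening: 0.028
gripper_force: 0.0
```

Run:
```python
from go import *
go((*SL[35],.15),(*SL[35],.029))
f,W=cam("scene"); save(cv2.resize(f[100:260,260:480],None,fx=3,fy=3),"g1.png")
```

```text
t 4.1 pos [ 0.3834 -0.2755  0.1537] turn units [ 0.01  0.   -0.03] open 0.0280 grip 0.0 F [ 0.3 -0.  -0.4]
[0.6123 0.0803 0.15  ] shift [16.9  -0.89  0.15]
[0.6123 0.0803 0.029 ] shift [0.   0.   4.84]
```

View pics/g1.png

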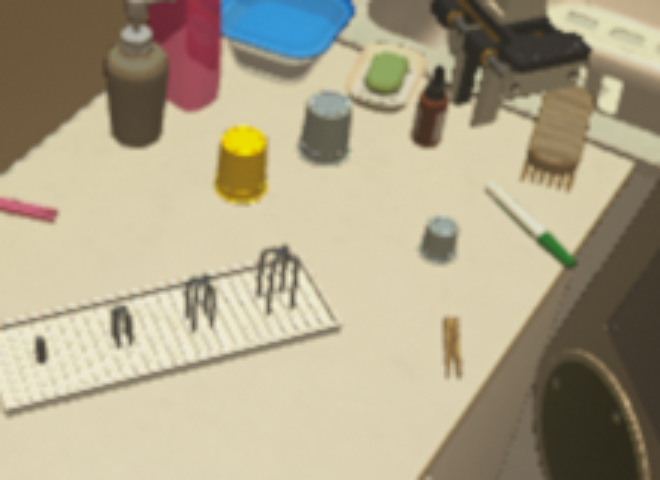

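The gripper closed to 28 mm on nothing, and the cup still stands at crop (440,240). I'll compare the cup and gripper positions.

Run:
```python
from go import *
for n in("top","scene"):
    c=read_camera(n); P,_=cv2.projectPoints(np.array([[.3815,-.2745,0.02],[.3815,-.2745,.038],read_state()["tool_pos"],[.4761,-.1099,.079]]),np.array(c["rvec"],float),np.array(c["tvec"],float),np.array([[c["fx"],0,c["cx"]],[0,c["fy"],c["cy"]],[0,0,1.]]),None)
    print(n,P.reshape(-1,2).round(1).tolist())
    f,W=cam(n); 
    m=(np.linalg.norm(W[...,:2]-[.3815,-.2745],axis=-1)<.06)&(W[...,2]>.02)
    p=W[m]; 
    for lo,hi in((.02,.045),(.1,.14),(.14,.18),(.18,.25)):
        g=p[(p[:,2]>lo)&(p[:,2]<hi)]
        if len(g): print(lo,len(g),g.min(0).round(3),g.max(0).round(3))
    v,u=np.nonzero((W[...,2]>.12)&(W[...,2]<.2)&(W[...,0]>.2)&(W[...,0]<.6)&(abs(W[...,1]+.35)<.25)); g=W[v,u]; print("tall",len(g),g.min(0).round(3) if len(g) else "",g.max(0).round(3) if len(g) else "",np.median(g,0).round(3) if len(g) else "", u.mean(),v.mean())
    if n=="top": save(f,"t2.png")
```

```text
top [[421.6, 254.2], [423.2, 254.0], [435.2, 252.0], [363.7, 219.1]]
0.02 112 [ 0.365 -0.289  0.02 ] [ 0.396 -0.258  0.042]
0.14 1 [ 0.394 -0.282  0.179] [ 0.394 -0.282  0.179]
0.18 8 [ 0.395 -0.282  0.186] [ 0.408 -0.277  0.216]
tall 3 [ 0.394 -0.282  0.179] [ 0.396 -0.28   0.192] [ 0.395 -0.281  0.186] 441.3333333333333 246.33333333333334
scene [[407.4, 179.2], [408.4, 174.9], [415.4, 145.0], [354.1, 183.0]]
0.02 107 [ 0.366 -0.288  0.021] [ 0.397 -0.255  0.043]
0.14 12 [ 0.374 -0.291  0.175] [ 0.402 -0.255  0.18 ]
0.18 277 [ 0.354 -0.29   0.18 ] [ 0.413 -0.246  0.246]
tall 101 [ 0.355 -0.291  0.175] [ 0.41  -0.248  0.2  ] [ 0.391 -0.276  0.189] 416.7524752475247 135.2970297029703
```

View pics/t2.png

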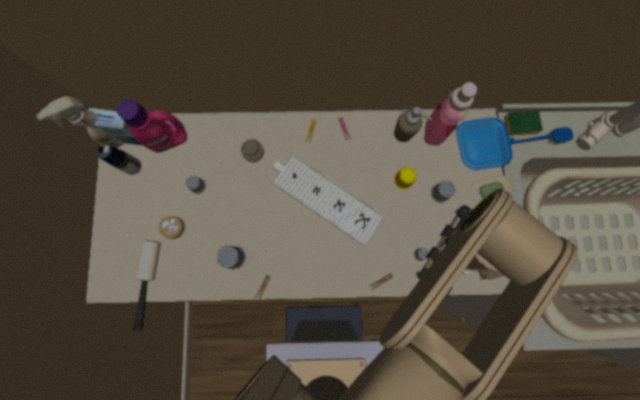

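Run:
```python
from go import *
import plant
print("tips",plant.tips_ahead if not callable(plant.tips_ahead) else plant.tips_ahead())
s=read_state(); print(s["q"].round(3),s["tool_pos"],s["opening"])
f,W=cam("scene"); save(cv2.resize(f[100:200,370:490],None,fx=6,fy=6,interpolation=cv2.INTER_CUBIC)[:600,:720],"g2.png")
for v in range(120,150,2): print(v,[ (u,W[v,u].round(3).tolist()) for u in range(404,436,4) if W[v,u,2]>.1])
```

```text
tips 0.011
[-0.732 -0.199  1.889  0.     1.453 -0.107] [ 0.38263734 -0.27482634  0.1521848 ] 0.028218587728013132
120 [(412, [0.411, -0.282, 0.221]), (416, [0.399, -0.279, 0.228]), (420, [0.37, -0.222, 0.273]), (424, [0.36, -0.223, 0.276]), (428, [0.344, -0.201, 0.296]), (432, [0.333, -0.198, 0.302])]
122 [(412, [0.408, -0.279, 0.217]), (416, [0.397, -0.279, 0.222]), (420, [0.368, -0.219, 0.269]), (424, [0.357, -0.219, 0.274]), (428, [0.354, -0.242, 0.262]), (432, [0.331, -0.194, 0.3])]
124 [(412, [0.408, -0.28, 0.21]), (416, [0.395, -0.276, 0.217]), (424, [0.366, -0.25, 0.246]), (428, [0.344, -0.211, 0.278]), (432, [0.329, -0.19, 0.297])]
126 [(412, [0.405, -0.278, 0.206]), (416, [0.395, -0.28, 0.209]), (424, [0.364, -0.249, 0.241]), (428, [0.339, -0.198, 0.282]), (432, [0.328, -0.193, 0.289])]
128 [(412, [0.404, -0.276, 0.2]), (416, [0.394, -0.279, 0.203]), (420, [0.376, -0.258, 0.224]), (424, [0.362, -0.245, 0.237]), (428, [0.337, -0.195, 0.279]), (432, [0.33, -0.203, 0.277])]
130 [(412, [0.403, -0.279, 0.192]), (416, [0.393, -0.282, 0.195]), (424, [0.362, -0.251, 0.228]), (428, [0.336, -0.195, 0.273]), (432, [0.328, -0.204, 0.271])]
132 [(412, [0.402, -0.278, 0.187]), (416, [0.392, -0.282, 0.189]), (420, [0.373, -0.256, 0.213]), (424, [0.362, -0.254, 0.219]), (428, [0.335, -0.197, 0.267]), (432, [0.328, -0.208, 0.262])]
134 [(412, [0.4, -0.278, 0.181]), (416, [0.392, -0.286, 0.179]), (420, [0.371, -0.255, 0.208]), (424, [0.361, -0.255, 0.213]), (428, [0.333, -0.196, 0.262])]
136 [(420, [0.369, -0.251, 0.205]), (424, [0.36, -0.256, 0.206])]
138 [(420, [0.368, -0.253, 0.197]), (424, [0.358, -0.257, 0.199])]
140 [(420, [0.366, -0.253, 0.191]), (424, [0.357, -0.257, 0.193])]
142 [(420, [0.365, -0.251, 0.187])]
144 []
146 []
148 []
```

View pics/g2.png

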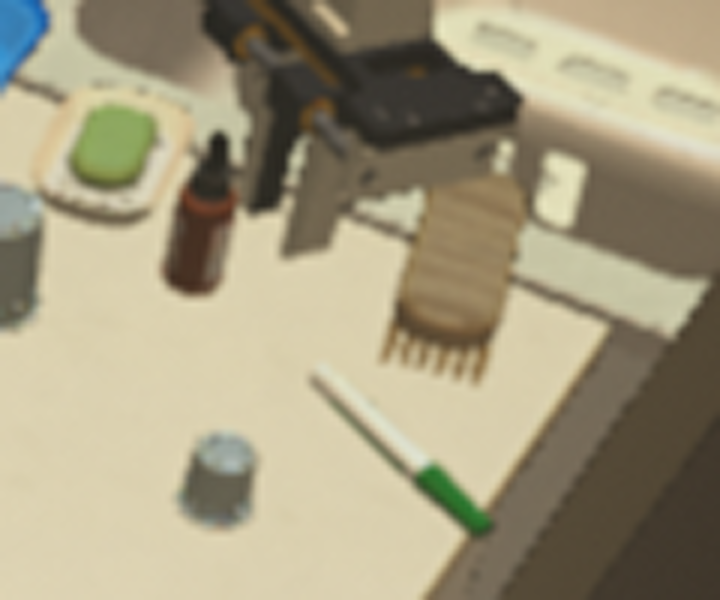

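The fingertips show at about z=0.18, but the reported pose puts them at 0.142, so the real tool is about 37 mm higher than stated. I'll go down partway with the fingers open and measure again.

Emit:
move_arm(plan=[[0,0,0,0,0,0.8,60],[0,0,0,0,0,0.8,60],[0,0,0,0,0,0.8,60],[0,0,0,0,0,0.8,60],[0,0,0,0,0,0.8,60],[0,0,0,0,0,0.4,60],[0,0,0,0,0,0,60],[0,0,0,0,0,0,60],[0,0,0,0,0,0,60],[0,0,0,0,0,0,60]])

```text
t: 5.4
tool_pos: [0.3839, -0.2759, 0.0444]
orientation: [2.795, 1.431, 0.001]
force: [-0.6, 0.1, 0.4]
opening: 0.0599
gripper_force: 0.0
```

```bash
cat >> go.py <<'E'
def tips(bx=0):
    """lowest gripper points seen by each camera around the TCP, minus reported tip height"""
    s=read_state(); p=s["tool_pos"]
    for n in("scene","top"):
        f,W=cam(n); e=W[...,:2]-p[:2]; x=-(e@ev); y=e@np.array([-ev[1],ev[0]])
        for side in(-1,1):
            m=(abs(x)<.015)&(side*y>s["opening"]/2-.006)&(side*y<s["opening"]/2+.03)&(W[...,2]>.006+bx)
            z=np.sort(W[m][:,2])
            if len(z)>4: print(n,side,len(z),"low z",z[:6].round(3),"stated tip %.3f"%(p[2]-.011), "mean x %.4f y %.4f..%.4f"%(x[m].mean(),y[m].min(),y[m].max()))
    return f
E
python3 - <<'E'
from go import *
go((*CUP[35],-.016)); tips()
f,W=cam("scene"); save(cv2.resize(f[100:200,370:490],None,fx=5,fy=5,interpolation=cv2.INTER_CUBIC),"g3.png")
E
```

```text
t 5.4 pos [ 0.3839 -0.2759  0.0444] turn units [ 0.02  0.   -0.03] open 0.0599 grip 0.0 F [-0.6  0.1  0.4]
[ 0.3815 -0.2745 -0.016 ] shift [-0.01 -0.12  2.42]
scene -1 756 low z [0.066 0.07  0.072 0.076 0.077 0.077] stated tip 0.033 mean x 0.0015 y -0.0573..-0.0276
scene 1 150 low z [0.069 0.069 0.07  0.07  0.07  0.071] stated tip 0.033 mean x 0.0049 y 0.0271..0.0585
top -1 539 low z [0.273 0.274 0.286 0.286 0.288 0.288] stated tip 0.033 mean x -0.0003 y -0.0486..-0.0240
top 1 106 low z [0.463 0.463 0.463 0.465 0.465 0.466] stated tip 0.033 mean x 0.0005 y 0.0241..0.0415
```

View pics/g3.png

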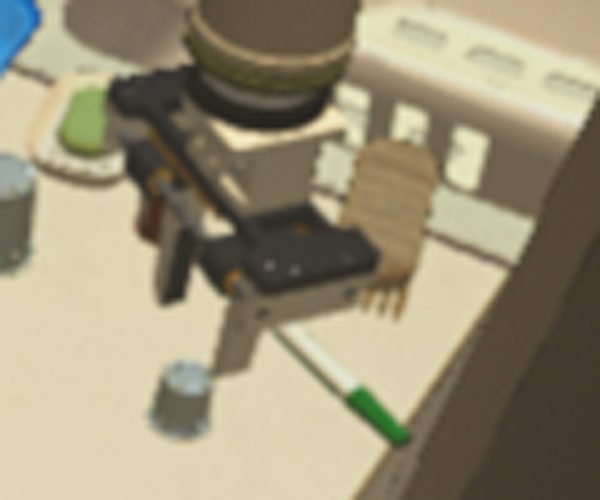

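Fingertips read 0.068 against 0.033 stated, so the +36 mm offset is constant. I'll correct all heights for it and grasp.

Emit:
move_arm(plan=[[0,0,0,0,-0.1,0.6,60],[0,0,0,0,0,0.6,60],[0,0,0,0,0,0.5,60],[0,0,0,0,0,0.4,60],[0,0,0,0,0,0.2,60],[0,0,0,0,0,0,60],[0,0,0,0,0,0,28],[0,0,0,0,0,0,28],[0,0,0,0,0,0,28],[0,0,0,0,0,0,28]], force=12)

```text
t: 6.55
tool_pos: [0.3815, -0.2742, -0.0137]
orientation: [2.796, 1.431, 0.0]
force: [-0.2, 0.2, 1.3]
opening: 0.035
gripper_force: 12.0
```

Emit:
move_arm(plan=[[0,0,0,0,0,0,28],[0,0,0,0,0,-0.5,28],[0,0,0,0,0,-0.8,28],[0,0,0,0,0,-0.8,28],[0,0,0,0,0,-0.8,28],[0,0,0,0,0,-0.8,28],[0,0,0,0,0,-0.8,28],[0,0,0,0,0,-0.5,28],[0,0,0,0,0,0,28],[0,0,0,0,0,0,28]])

```text
t: 7.55
tool_pos: [0.3811, -0.2738, 0.1106]
orientation: [2.796, 1.432, 0.0]
force: [-0.3, 0.2, 0.2]
opening: 0.035
gripper_force: 12.0
```

Run:
```python
from go import *
go((*SL[35],.11),(*SL[35],-.005))
```

```text
t 7.5 pos [ 0.3811 -0.2738  0.1106] turn units [ 0.    0.   -0.03] open 0.0350 grip 12.0 F [-0.3  0.2  0.2]
[0.6123 0.0803 0.11  ] shift [16.9  -0.78  0.02]
[ 0.6123  0.0803 -0.005 ] shift [0.  0.  4.6]
```

Emit:
move_arm(plan=[[0,0,0,0.6,-0.05,0,28],[0,0,0,1,-0.05,0,28],[0,0,0,1,-0.05,0,28],[0,0,0,1,-0.05,0,28],[0,0,0,1,-0.05,0,28],[0,0,0,1,-0.05,0,28],[0,0,0,1,-0.05,0,28],[0,0,0,1,-0.05,0,28],[0,0,0,1,-0.05,0,28],[0,0,0,1,-0.05,0,28]])

```text
t: 8.55
tool_pos: [0.5106, -0.0706, 0.109]
orientation: [-2.795, -1.431, 0.003]
force: [-1.1, -0.5, -0.9]
opening: 0.0349
gripper_force: 12.0
```

Emit:
move_arm(plan=[[0,0,0,1,-0.05,0,28],[0,0,0,1,-0.05,0,28],[0,0,0,1,-0.05,0,28],[0,0,0,1,-0.05,0,28],[0,0,0,1,-0.05,0,28],[0,0,0,1,-0.05,0,28],[0,0,0,0.8,0,0,28],[0,0,0,0.5,0,0,28],[0,0,0,0,0,0,28],[0,0,0,0,0,0,28]])

```text
t: 9.55
tool_pos: [0.6111, 0.0802, 0.1098]
orientation: [-2.796, -1.432, 0.003]
force: [-0.4, -0.4, -0.0]
opening: 0.0352
gripper_force: 12.0
```

Run:
```python
from go import *
go((*SL[35],.11),(*SL[35],-.005))
f,W=cam("scene"); save(cv2.resize(f[100:260,180:400],None,fx=3,fy=3,interpolation=cv2.INTER_CUBIC),"g4.png")
```

```text
t 9.6 pos [0.6111 0.0802 0.1098] turn units [-0.01  0.01 -0.03] open 0.0352 grip 12.0 F [-0.4 -0.4 -0. ]
[0.6123 0.0803 0.11  ] shift [ 0.03  0.03 -0.01]
[ 0.6123  0.0803 -0.005 ] shift [0.  0.  4.6]
```

View pics/g4.png

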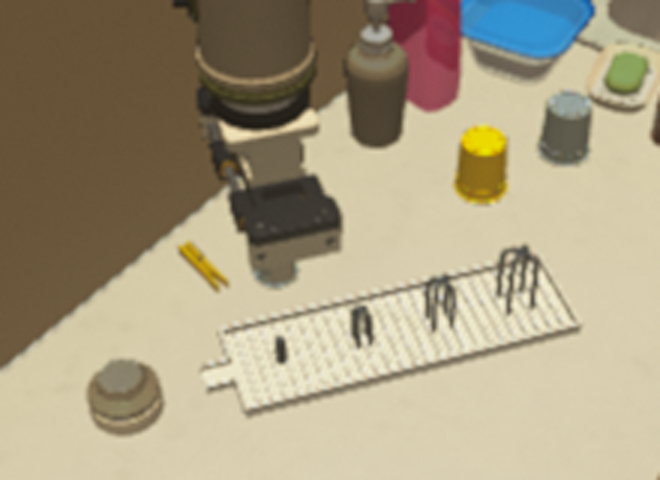

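Cup 35 hangs at crop (273,270), straight above the smallest former at (281,348). Lowering and releasing it.

Emit:
move_arm(plan=[[0,0,0,0.03,0.03,0.4,28],[0,0,0,0,0,0.7,28],[0,0,0,0,0,0.7,28],[0,0,0,0,0,0.7,28],[0,0,0,0,0,0.7,28],[0,0,0,0,0,0.6,28],[0,0,0,0,0,0.4,28],[0,0,0,0,0,0.2,28],[0,0,0,0,0,0.13,28],[0,0,0,0,0,0,28]])

```text
t: 10.6
tool_pos: [0.6131, 0.0808, -0.0024]
orientation: [2.796, 1.432, 0.0]
force: [0.2, 0.4, 0.4]
opening: 0.0347
gripper_force: 12.0
```

Run:
```python
from go import *
go((*SL[35],-.005))
```

```text
t 10.6 pos [ 0.6131  0.0808 -0.0024] turn units [ 0.   -0.   -0.03] open 0.0347 grip 12.0 F [0.2 0.4 0.4]
[ 0.6123  0.0803 -0.005 ] shift [-0.03 -0.02  0.11]
```

Emit:
move_arm(plan=[[0,0,0,0,0,0.1,28],[0,0,0,0,0,0,28],[0,0,0,0,0,0,45],[0,0,0,0,0,0,58],[0,0,0,0,0,0,58],[0,0,0,0,0,-0.4,58],[0,0,0,0,0,-0.8,58],[0,0,0,0,0,-1,58],[0,0,0,0,0,-1,70],[0,0,0,0,0,-1,70]])

```text
t: 11.6
tool_pos: [0.613, 0.0808, 0.1019]
orientation: [2.796, 1.432, 0.001]
force: [0.8, -0.0, -0.6]
opening: 0.0681
gripper_force: 0.0
```

```bash
cat >> go.py <<'E'
def placed(k):
    h={35:38,45:52,55:66,65:80}[k]/1000+.009
    for n in("top","scene"):
        f,W=cam(n); m=(np.linalg.norm(W[...,:2]-SL[k],axis=-1)<.045)&(abs(W[...,2]-h)<.006)
        p=W[m]
        if len(p)>5:
            c=(p.min(0)+p.max(0))/2-np.r_[SL[k],0]; print(n,k,len(p),"top z %.4f (want %.3f)"%(np.median(p[:,2]),h),"off row %.4f across %.4f"%(c[:2]@ev,c[:2]@[-ev[1],ev[0]]))
        else: print(n,k,"unseen")
E
python3 - <<'E'
from go import *
go((*CUP[45],.095),(*CUP[45],-.006)); placed(35)
E
```

```text
t 11.6 pos [0.613  0.0808 0.1019] turn units [ 0.   -0.   -0.03] open 0.0681 grip 0.0 F [ 0.8 -0.  -0.6]
[0.5913 0.3608 0.095 ] shift [ 8.58 -7.25  0.28]
[ 0.5913  0.3608 -0.006 ] shift [0.   0.   4.04]
top 35 60 top z 0.0454 (want 0.047) off row 0.0032 across 0.0008
scene 35 87 top z 0.0467 (want 0.047) off row -0.0027 across -0.0025
```

Emit:
move_arm(plan=[[0,0,0,0.9,-0.8,0,70],[0,0,0,0.96,-0.81,0,70],[0,0,0,0.96,-0.81,0,70],[0,0,0,0.96,-0.81,0,70],[0,0,0,0.96,-0.81,0,70],[0,0,0,0.96,-0.81,0,70],[0,0,0,0.96,-0.81,0,70],[0,0,0,0.96,-0.81,0,70],[0,0,0,0.96,-0.78,0,70],[0,0,0,0,0,0,70]])

```text
t: 12.7
tool_pos: [0.5898, 0.3646, 0.0994]
orientation: [-2.793, -1.436, 0.0]
force: [0.4, 0.8, -0.0]
opening: 0.0698
gripper_force: 0.0
```

Run:
```python
from go import *
go((*CUP[45],-.007)); tips()
```

```text
t 12.7 pos [0.5898 0.3646 0.0994] turn units [-0.01 -0.    0.01] open 0.0698 grip 0.0 F [ 0.4  0.8 -0. ]
[ 0.5913  0.3608 -0.007 ] shift [-0.09  0.14  4.26]
scene -1 1719 low z [0.123 0.13  0.132 0.132 0.133 0.133] stated tip 0.088 mean x 0.0004 y -0.0649..-0.0290
scene 1 186 low z [0.528 0.53  0.53  0.532 0.532 0.532] stated tip 0.088 mean x -0.0026 y 0.0289..0.0637
top -1 687 low z [0.228 0.228 0.228 0.229 0.229 0.229] stated tip 0.088 mean x -0.0015 y -0.0649..-0.0289
top 1 418 low z [0.12  0.121 0.121 0.128 0.128 0.13 ] stated tip 0.088 mean x -0.0005 y 0.0291..0.0648
```

Offset is still about 35 mm here. Grasping cup 45.

Emit:
move_arm(plan=[[0,0,0,-0.09,0.14,0.5,70],[0,0,0,0,0,0.9,70],[0,0,0,0,0,0.9,70],[0,0,0,0,0,0.9,70],[0,0,0,0,0,0.7,70],[0,0,0,0,0,0.36,70],[0,0,0,0,0,0,60],[0,0,0,0,0,0,36],[0,0,0,0,0,0,36],[0,0,0,0,0,0,36]], force=12)

```text
t: 13.8
tool_pos: [0.5937, 0.3575, -0.0049]
orientation: [-2.796, -1.432, -0.004]
force: [0.6, 0.9, 2.1]
opening: 0.0434
gripper_force: 12.1
```

Emit:
move_arm(plan=[[0,0,0,0,0,0,36],[0,0,0,0,0,0,36],[0,0,0,0,0,-0.5,36],[0,0,0,0,0,-0.8,36],[0,0,0,0,0,-0.9,36],[0,0,0,0,0,-0.9,36],[0,0,0,0,0,-0.9,36],[0,0,0,0,0,-0.6,36],[0,0,0,0,0,-0.3,36],[0,0,0,0,0,0,36]])

```text
t: 14.8
tool_pos: [0.5934, 0.3572, 0.1174]
orientation: [-2.796, -1.432, -0.003]
force: [0.2, -1.3, 0.4]
opening: 0.0432
gripper_force: 12.0
```

Run:
```python
from go import *
go((*SL[45],.11))
```

```text
t 14.8 pos [0.5934 0.3572 0.1174] turn units [ 0.01 -0.02 -0.03] open 0.0432 grip 12.0 F [ 0.2 -1.3  0.4]
[0.5669 0.0169 0.11  ] shift [-11.67   7.1    0.28]
```

Emit:
move_arm(plan=[[0,0,0,-0.6,0.4,0,36],[0,0,0,-1,0.61,0,36],[0,0,0,-1,0.61,0,36],[0,0,0,-1,0.61,0,36],[0,0,0,-1,0.61,0,36],[0,0,0,-1,0.61,0,36],[0,0,0,-1,0.61,0,36],[0,0,0,-1,0.61,0,36],[0,0,0,-1,0.61,0,36],[0,0,0,-1,0.61,0,36]])

```text
t: 15.8
tool_pos: [0.5706, 0.0749, 0.1143]
orientation: [-2.795, -1.432, 0.004]
force: [-0.9, -0.1, -0.8]
opening: 0.043
gripper_force: 12.0
```

Emit:
move_arm(plan=[[0,0,0,-1,0.61,0,36],[0,0,0,-0.8,0.4,0,36],[0,0,0,-0.3,0.2,0,36],[0,0,0,0,0,0,36],[0,0,0,0,0,0,36],[0,0,0,0,0,0,36],[0,0,0,0,0,0,36],[0,0,0,0,0,0,36],[0,0,0,0,0,0,36],[0,0,0,0,0,0,36]])

```text
t: 16.8
tool_pos: [0.5659, 0.0161, 0.1161]
orientation: [2.796, 1.432, 0.0]
force: [-0.3, 0.5, -0.1]
opening: 0.0433
gripper_force: 12.0
```

Run:
```python
from go import *
go((*SL[45],.004))
```

```text
t 16.8 pos [0.5659 0.0161 0.1161] turn units [ 0.   -0.   -0.02] open 0.0433 grip 12.0 F [-0.3  0.5 -0.1]
[0.5669 0.0169 0.004 ] shift [0.05 0.01 4.48]
```

Emit:
move_arm(plan=[[0,0,0,0.05,0,0.4,36],[0,0,0,0,0,0.7,36],[0,0,0,0,0,0.7,36],[0,0,0,0,0,0.7,36],[0,0,0,0,0,0.7,36],[0,0,0,0,0,0.6,36],[0,0,0,0,0,0.4,36],[0,0,0,0,0,0.2,36],[0,0,0,0,0,0.05,36],[0,0,0,0,0,0,36]])

```text
t: 17.8
tool_pos: [0.567, 0.0168, 0.0052]
orientation: [2.796, 1.432, 0.001]
force: [0.0, 0.2, 0.3]
opening: 0.0433
gripper_force: 12.0
```

Run:
```python
from go import *
go((*SL[45],.004))
```

```text
t 17.8 pos [0.567  0.0168 0.0052] turn units [ 0.01 -0.   -0.03] open 0.0433 grip 12.0 F [0.  0.2 0.3]
[0.5669 0.0169 0.004 ] shift [ 0.   -0.    0.05]
```

Emit:
move_arm(plan=[[0,0,0,0,0,0.06,36],[0,0,0,0,0,0,36],[0,0,0,0,0,0,55],[0,0,0,0,0,0,66],[0,0,0,0,0,0,66],[0,0,0,0,0,-0.4,66],[0,0,0,0,0,-0.8,66],[0,0,0,0,0,-1,66],[0,0,0,0,0,-1,80],[0,0,0,0,0,-1,80]])

```text
t: 18.8
tool_pos: [0.5666, 0.0168, 0.1101]
orientation: [2.796, 1.432, 0.001]
force: [-0.6, 0.8, 0.1]
opening: 0.0774
gripper_force: 0.0
```

Run:
```python
from go import *
go((*CUP[65],.11),(*CUP[65],.016)); placed(35);placed(45)
```

```text
t 18.8 pos [0.5666 0.0168 0.1101] turn units [ 0.   -0.   -0.03] open 0.0774 grip 0.0 F [-0.6  0.8  0.1]
[0.3832 0.2525 0.11  ] shift [  3.36 -11.46  -0.  ]
[0.3832 0.2525 0.016 ] shift [0.   0.   3.76]
top 35 45 top z 0.0452 (want 0.047) off row -0.0021 across -0.0039
scene 35 86 top z 0.0467 (want 0.047) off row -0.0027 across -0.0024
top 45 21 top z 0.0591 (want 0.061) off row 0.0080 across -0.0016
scene 45 137 top z 0.0605 (want 0.061) off row -0.0047 across -0.0011
```

Emit:
move_arm(plan=[[0,0,0,0.2,-0.6,0,85],[0,0,0,0.3,-1,0,85],[0,0,0,0.3,-1,0,85],[0,0,0,0.3,-1,0,85],[0,0,0,0.3,-1,0,85],[0,0,0,0.3,-1,0,85],[0,0,0,0.3,-1,0,85],[0,0,0,0.3,-1,0,85],[0,0,0,0.3,-1,0,85],[0,0,0,0.3,-1,0,85]])

```text
t: 20.0
tool_pos: [0.4115, 0.2168, 0.1066]
orientation: [-2.796, -1.432, 0.005]
force: [1.0, -0.9, 0.6]
opening: 0.0849
gripper_force: 0.0
```

Emit:
move_arm(plan=[[0,0,0,0.3,-1,0,85],[0,0,0,0.16,-0.6,0,85],[0,0,0,0,-0.26,0,85],[0,0,0,0,0,0,85],[0,0,0,0,0,0,85],[0,0,0,0,0,0,85],[0,0,0,0,0,0,85],[0,0,0,0,0,0,85],[0,0,0,0,0,0,85],[0,0,0,0,0,0,85]])

```text
t: 21.0
tool_pos: [0.3834, 0.2523, 0.1083]
orientation: [2.797, 1.431, 0.0]
force: [0.8, 0.3, 0.5]
opening: 0.0852
gripper_force: 0.0
```

Run:
```python
from go import *
go((*CUP[65],.015)); tips(.09)
```

```text
t 21.0 pos [0.3834 0.2523 0.1083] turn units [ 0.   -0.   -0.03] open 0.0852 grip 0.0 F [0.8 0.3 0.5]
[0.3832 0.2525 0.015 ] shift [ 0.   -0.01  3.73]
scene -1 2038 low z [0.132 0.137 0.138 0.14  0.14  0.141] stated tip 0.097 mean x 0.0029 y -0.0726..-0.0367
scene 1 281 low z [0.132 0.134 0.138 0.138 0.141 0.141] stated tip 0.097 mean x 0.0007 y 0.0366..0.0716
top -1 772 low z [0.235 0.235 0.236 0.236 0.236 0.236] stated tip 0.097 mean x -0.0012 y -0.0725..-0.0368
top 1 628 low z [0.234 0.234 0.235 0.235 0.235 0.235] stated tip 0.097 mean x -0.0018 y 0.0366..0.0725
```

Emit:
move_arm(plan=[[0,0,0,0,0,0.5,85],[0,0,0,0,0,0.8,85],[0,0,0,0,0,0.9,85],[0,0,0,0,0,0.8,85],[0,0,0,0,0,0.5,85],[0,0,0,0,0,0.2,85],[0,0,0,0,0,0,85],[0,0,0,0,0,0,54],[0,0,0,0,0,0,54],[0,0,0,0,0,0,54]], force=14)

```text
t: 22.1
tool_pos: [0.3839, 0.2529, 0.0167]
orientation: [-2.796, -1.432, -0.003]
force: [-0.8, -0.0, -0.8]
opening: 0.0658
gripper_force: 0.0
```

Emit:
move_arm(plan=[[0,0,0,0,0,0,54],[0,0,0,0,0,0,54],[0,0,0,0,0,-0.5,54],[0,0,0,0,0,-0.8,54],[0,0,0,0,0,-0.9,54],[0,0,0,0,0,-0.9,54],[0,0,0,0,0,-0.8,54],[0,0,0,0,0,-0.6,54],[0,0,0,0,0,-0.3,54],[0,0,0,0,0,0,54]])

```text
t: 23.1
tool_pos: [0.3838, 0.2528, 0.137]
orientation: [2.796, 1.432, 0.003]
force: [0.9, -0.3, -1.6]
opening: 0.0607
gripper_force: 14.0
```

Run:
```python
from go import *
go((*SL[65],.133))
```

```text
t 23.1 pos [0.3838 0.2528 0.137 ] turn units [ 0.01 -0.02 -0.03] open 0.0607 grip 14.0 F [ 0.9 -0.3 -1.6]
[ 0.4761 -0.1099  0.133 ] shift [-9.62 11.47  0.15]
```

Emit:
move_arm(plan=[[0,0,0,-0.5,0.6,0,54],[0,0,0,-0.84,1,0,54],[0,0,0,-0.84,1,0,54],[0,0,0,-0.84,1,0,54],[0,0,0,-0.84,1,0,54],[0,0,0,-0.84,1,0,54],[0,0,0,-0.84,1,0,54],[0,0,0,-0.84,1,0,54],[0,0,0,-0.84,1,0,54],[0,0,0,-0.84,1,0,54]])

```text
t: 24.1
tool_pos: [0.4594, -0.0525, 0.1344]
orientation: [-2.795, -1.431, 0.003]
force: [0.7, -0.1, 0.4]
opening: 0.0608
gripper_force: 14.0
```

Emit:
move_arm(plan=[[0,0,0,-0.84,1,0,54],[0,0,0,-0.5,0.6,0,54],[0,0,0,-0.22,0.27,0,54],[0,0,0,0,0,0,54],[0,0,0,0,0,0,54],[0,0,0,0,0,0,54],[0,0,0,0,0,0,54],[0,0,0,0,0,0,54],[0,0,0,0,0,0,54],[0,0,0,0,0,0,54]])

```text
t: 25.1
tool_pos: [0.4753, -0.1101, 0.1359]
orientation: [2.796, 1.432, 0.0]
force: [-0.2, -1.2, -0.8]
opening: 0.0605
gripper_force: 14.0
```

Run:
```python
from go import *
go((*SL[65],.0255))
f,W=cam("scene"); save(cv2.resize(f[100:260,200:420],None,fx=3,fy=3,interpolation=cv2.INTER_CUBIC),"g5.png")
```

```text
t 25.1 pos [ 0.4753 -0.1101  0.1359] turn units [ 0.   -0.   -0.03] open 0.0605 grip 14.0 F [-0.2 -1.2 -0.8]
[ 0.4761 -0.1099  0.0255] shift [0.02 0.02 4.42]
```

View pics/g5.png

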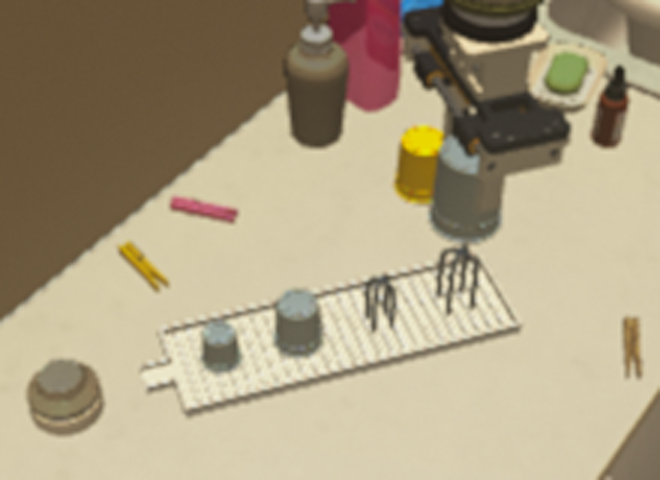

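Cups 35 and 45 sit on their formers at crop (220,345) and (298,322). Cup 65 hangs upright at (467,205), over the tallest former at (458,280).

Emit:
move_arm(plan=[[0,0,0,0.02,0.02,0.4,54],[0,0,0,0,0,0.7,54],[0,0,0,0,0,0.7,54],[0,0,0,0,0,0.7,54],[0,0,0,0,0,0.6,54],[0,0,0,0,0,0.6,54],[0,0,0,0,0,0.4,54],[0,0,0,0,0,0.2,54],[0,0,0,0,0,0.08,54],[0,0,0,0,0,0,54]])

```text
t: 26.15
tool_pos: [0.4762, -0.1102, 0.0264]
orientation: [2.796, 1.432, 0.0]
force: [0.9, 0.2, -0.9]
opening: 0.0607
gripper_force: 14.0
```

Run:
```python
from go import *
go((*SL[65],.0255))
```

```text
t 26.1 pos [ 0.4762 -0.1102  0.0264] turn units [ 0.   -0.   -0.03] open 0.0607 grip 14.0 F [ 0.9  0.2 -0.9]
[ 0.4761 -0.1099  0.0255] shift [ 0.01 -0.01  0.04]
```

Emit:
move_arm(plan=[[0,0,0,0,0,0.05,54],[0,0,0,0,0,0,54],[0,0,0,0,0,0,72],[0,0,0,0,0,0,84],[0,0,0,0,0,0,84],[0,0,0,0,0,-0.4,84],[0,0,0,0,0,-0.8,84],[0,0,0,0,0,-1,84],[0,0,0,0,0,-1,84],[0,0,0,0,0,-0.8,84]])

```text
t: 27.15
tool_pos: [0.4765, -0.1104, 0.1275]
orientation: [2.795, 1.431, 0.002]
force: [0.5, 0.8, 0.4]
opening: 0.0839
gripper_force: 0.0
```

Run:
```python
from go import *
go((*CUP[55],.1),(*CUP[55],.004)); placed(65)
```

```text
t 27.1 pos [ 0.4765 -0.1104  0.1275] turn units [ 0.02 -0.01 -0.03] open 0.0839 grip 0.0 F [0.5 0.8 0.4]
[ 0.557  -0.3455  0.1   ] shift [-5.75  8.11  1.11]
[ 0.557  -0.3455  0.004 ] shift [0.   0.   3.84]
top 65 unseen
scene 65 242 top z 0.0890 (want 0.089) off row -0.0019 across -0.0018
```

Emit:
move_arm(plan=[[0,0,0,-0.45,0.6,0,80],[0,0,0,-0.7,1,0,80],[0,0,0,-0.7,1,0,80],[0,0,0,-0.7,1,0,80],[0,0,0,-0.7,1,0,80],[0,0,0,-0.7,1,0,80],[0,0,0,-0.7,1,0.2,80],[0,0,0,-0.7,1,0.3,80],[0,0,0,-0.4,0.5,0.4,80],[0,0,0,0,0,0,80]])

```text
t: 28.25
tool_pos: [0.5549, -0.3462, 0.0996]
orientation: [-2.795, -1.428, 0.003]
force: [-0.3, -0.7, 0.2]
opening: 0.08
gripper_force: 0.0
```

Run:
```python
from go import *
go((*CUP[55],.004)); tips(.08)
```

```text
t 28.2 pos [ 0.5549 -0.3462  0.0996] turn units [-0.04  0.   -0.05] open 0.0800 grip 0.0 F [-0.3 -0.7  0.2]
[ 0.557  -0.3455  0.004 ] shift [0.07 0.07 3.82]
scene -1 714 low z [0.127 0.128 0.128 0.13  0.132 0.132] stated tip 0.089 mean x 0.0015 y -0.0699..-0.0340
scene 1 150 low z [0.123 0.124 0.124 0.126 0.126 0.127] stated tip 0.089 mean x 0.0050 y 0.0360..0.0671
top -1 789 low z [0.286 0.29  0.294 0.295 0.295 0.295] stated tip 0.089 mean x -0.0009 y -0.0464..-0.0341
top 1 6 low z [0.527 0.528 0.529 0.529 0.529 0.53 ] stated tip 0.089 mean x 0.0017 y 0.0353..0.0374
```

Emit:
move_arm(plan=[[0,0,0,0.07,0.05,0.5,80],[0,0,0,0,0,0.8,80],[0,0,0,0,0,0.9,80],[0,0,0,0,0,0.8,80],[0,0,0,0,0,0.5,80],[0,0,0,0,0,0.3,80],[0,0,0,0,0,0,70],[0,0,0,0,0,0,45],[0,0,0,0,0,0,45],[0,0,0,0,0,0,45]], force=13)

```text
t: 29.35
tool_pos: [0.559, -0.345, 0.0087]
orientation: [2.795, 1.431, 0.001]
force: [0.4, -0.1, 0.9]
opening: 0.0527
gripper_force: 0.5
```

Emit:
move_arm(plan=[[0,0,0,0,0,0,45],[0,0,0,0,0,0,45],[0,0,0,0,0,-0.5,45],[0,0,0,0,0,-0.9,45],[0,0,0,0,0,-0.9,45],[0,0,0,0,0,-0.9,45],[0,0,0,0,0,-0.9,45],[0,0,0,0,0,-0.7,45],[0,0,0,0,0,-0.4,45],[0,0,0,0,0,0,45]])

```text
t: 30.35
tool_pos: [0.5592, -0.3451, 0.1396]
orientation: [2.794, 1.431, 0.002]
force: [-0.0, -0.1, -0.9]
opening: 0.0517
gripper_force: 13.0
```

Run:
```python
from go import *
go((*SL[55],.13))
```

```text
t 30.4 pos [ 0.5592 -0.3451  0.1396] turn units [ 0.03  0.   -0.03] open 0.0517 grip 13.0 F [-0.  -0.1 -0.9]
[ 0.5215 -0.0465  0.13  ] shift [ 8.81 -8.21  0.36]
```

Emit:
move_arm(plan=[[0,0,0,0.6,-0.56,0,45],[0,0,0,1,-0.93,0,45],[0,0,0,1,-0.93,0,45],[0,0,0,1,-0.93,0,45],[0,0,0,1,-0.93,0,45],[0,0,0,1,-0.93,0,45],[0,0,0,1,-0.93,0,45],[0,0,0,1,-0.93,0,45],[0,0,0,0.8,-0.75,0,45],[0,0,0,0.35,-0.33,0,45]])

```text
t: 31.35
tool_pos: [0.5196, -0.0455, 0.1361]
orientation: [-2.793, -1.434, 0.003]
force: [-0.4, -1.2, 0.6]
opening: 0.0511
gripper_force: 13.0
```

Emit:
move_arm(plan=[[0,0,0,0,0,0,45],[0,0,0,0,0,0,45],[0,0,0,0,0,0,45],[0,0,0,0,0,0,45],[0,0,0,0,0,0,45],[0,0,0,0,0,0,45],[0,0,0,0,0,0,45],[0,0,0,0,0,0,45],[0,0,0,0,0,0,45],[0,0,0,0,0,0,45]])

```text
t: 32.35
tool_pos: [0.5209, -0.0479, 0.1376]
orientation: [2.796, 1.432, 0.0]
force: [0.5, -0.1, -1.5]
opening: 0.0512
gripper_force: 13.0
```

Run:
```python
from go import *
go((*SL[55],.017))
```

```text
t 32.4 pos [ 0.5209 -0.0479  0.1376] turn units [ 0.   -0.   -0.03] open 0.0512 grip 13.0 F [ 0.5 -0.1 -1.5]
[ 0.5215 -0.0465  0.017 ] shift [ 0.06 -0.01  4.82]
```

Emit:
move_arm(plan=[[0,0,0,0.06,0,0.5,45],[0,0,0,0,0,0.8,45],[0,0,0,0,0,0.8,45],[0,0,0,0,0,0.7,45],[0,0,0,0,0,0.7,45],[0,0,0,0,0,0.6,45],[0,0,0,0,0,0.4,45],[0,0,0,0,0,0.2,45],[0,0,0,0,0,0.08,45],[0,0,0,0,0,0,45]])

```text
t: 33.35
tool_pos: [0.522, -0.0467, 0.0183]
orientation: [2.796, 1.432, 0.001]
force: [-0.4, -0.4, 0.1]
opening: 0.051
gripper_force: 13.0
```

Run:
```python
from go import *
go((*SL[55],.017))
```

```text
t 33.4 pos [ 0.522  -0.0467  0.0183] turn units [ 0.   -0.   -0.03] open 0.0510 grip 13.0 F [-0.4 -0.4  0.1]
[ 0.5215 -0.0465  0.017 ] shift [-0.01 -0.02  0.05]
```

Release, rise, then withdraw to clear the view.

Emit:
move_arm(plan=[[0,0,0,0,0,0.05,45],[0,0,0,0,0,0,45],[0,0,0,0,0,0,64],[0,0,0,0,0,0,76],[0,0,0,0,0,0,76],[0,0,0,0,0,-0.4,76],[0,0,0,0,0,-0.8,76],[0,0,0,0,0,-1,76],[0,0,0,0,0,-1,76],[0,0,0,0,0,-1,76]])

```text
t: 34.35
tool_pos: [0.5217, -0.0466, 0.1235]
orientation: [2.796, 1.432, 0.001]
force: [-0.2, 0.3, 0.5]
opening: 0.0763
gripper_force: 0.0
```

Emit:
move_arm(plan=[[0,0,0,-0.5,0.4,-1,76],[0,0,0,-1,0.5,-0.5,76],[0,0,0,-1,0.5,0,76],[0,0,0,-1,0.5,0,76],[0,0,0,-1,0.5,0,76],[0,0,0,-1,0.5,0,76],[0,0,0,-1,0.5,0,76],[0,0,0,-1,0.5,0,76],[0,0,0,-1,0.5,0,76],[0,0,0,-0.5,0,0,76]])

```text
t: 35.35
tool_pos: [0.4791, -0.2957, 0.16]
orientation: [2.796, 1.429, 0.0]
force: [0.6, 0.4, 0.3]
opening: 0.0759
gripper_force: 0.0
```

Run:
```python
from go import *
go()
for k in SL: placed(k)
f,W=cam("scene"); save(cv2.resize(f[100:400,180:440],None,fx=2,fy=2,interpolation=cv2.INTER_CUBIC),"g6.png")
```

```text
t 35.4 pos [ 0.4791 -0.2957  0.16  ] turn units [ 0.01  0.   -0.04] open 0.0759 grip 0.0 F [0.6 0.4 0.3]
top 35 94 top z 0.0455 (want 0.047) off row 0.0005 across -0.0002
scene 35 89 top z 0.0465 (want 0.047) off row -0.0008 across -0.0025
top 45 159 top z 0.0595 (want 0.061) off row -0.0031 across -0.0004
scene 45 133 top z 0.0607 (want 0.061) off row -0.0060 across -0.0009
top 55 243 top z 0.0737 (want 0.075) off row 0.0014 across 0.0004
scene 55 189 top z 0.0747 (want 0.075) off row -0.0017 across -0.0014
top 65 359 top z 0.0876 (want 0.089) off row -0.0006 across -0.0008
scene 65 246 top z 0.0888 (want 0.089) off row -0.0034 across -0.0024
```

View pics/g6.png

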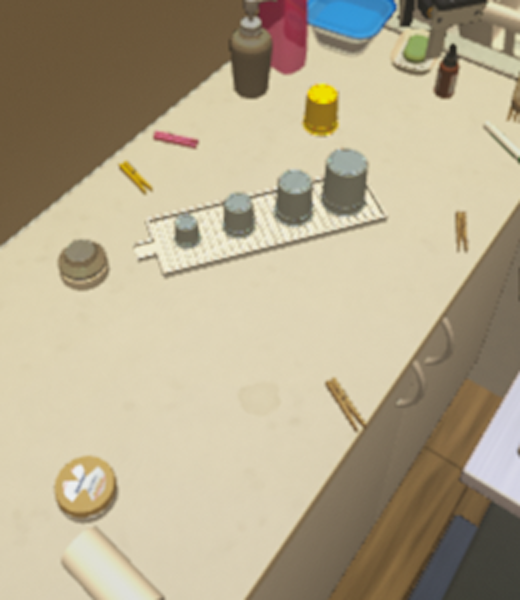

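All four cups are seated over their formers in order, at crop (186,230), (238,213), (294,196) and (345,180). Their tops are at the seated height, within 2 mm, and the dropper, tin and timer stand where they were.

```bash
python3 -c "
from plant import close_job; print(close_job())"
```

```text
the job is handed in; nothing more can be done
None
```

The four cups sit mouth down on their own formers, smallest at the spout end to largest on the tallest, each top within 2 mm of its seated height; the dropper, tin and timer are where they stood, and the job was handed in at about 36 s.

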